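# Nip a Go-bowl lid in its rest with the slip-clutch clamp lever

## Robot

A 6-joint arm with a two-finger parallel gripper is mounted at the origin on the work surface. World frame = base frame: x ahead of the robot, y to its left, z up, the work surface at z = 0. Lengths are in m, angles in rad, forces in N, time in s.
With the tool pointing down it reaches from about 0.35 to 0.775 m from the base axis. Payload 5.5 kg.
Tool frame: the origin (TCP) lies midway between the tips of the shut fingers; the grasp point (between the pads) lies 19 mm behind it; z points along the fingers, y is the line along which they close (so a half turn about z gives the same grasp; the last joint's range is limited). The gripper opens to 85 mm and grips with 20 to 120 N. Pads are 22 mm wide; open, the fingers measure 114 mm over their backs; the gripper's body (76 mm by 85 mm) begins 54 mm behind the grasp point. The pads swing forward as they close: fully open they stand 13 mm farther back than shut.
Start: joints at [1.206, 0.313, 0.046, 1.304, 0, 1.431], TCP at [0.128, 0.561, 0.231] pointing down, gripper open.
Joint ranges: [-2.76, 2.76], [-0.86, 1.69], [-1.03, 1.26], [-2.2, 2.34], [-1.47, 1.5], [-3.14, 3.14]. Speed limits (rad/s): [2.57, 2.57, 3.14, 3.14, 3.14, 3.14].

## Interface

Orientations are given as a unit quaternion [w, x, y, z].
In Python, from workcell import env gives the robot as it stands. The module is installed in compiled form; this text tells all that it offers.
- The arm moves only by the tool servo_tool, never from a script. Its argument "increments" is a list of rows, each an object of numbers: "grip": the closure, from 0 (fully open) to 1 (shut); "x", "y", "z": the shift along the tool's x, y, z in mm; "roll": the turn about the tool's z in degrees. In form: [{"grip": .., "x": .., "y": .., "z": .., "roll": ..}, ...]. A call has 1 to 5 rows; each row shifts and turns the commanded pose from where the row before left it, along the tool's axes as they then stand; what a row does not reach is not made up. A row lasts 1/12 s, in which the tool goes at most 41.7 mm and 7.16 degrees, less where a joint would pass 70% of its speed; a pose out of reach is approached as far as the arm can. A call is refused whole if a number of a shift passes 41.7 or a number of a turn 7.16, either way. A call with a gripper value outside its range is refused whole. The fingers move at their own pace and stop on an object; "grip_force" is the grip in N (left out, the last holds). Time passes only in rows, so rows that do not move let the fingers close. It gives the time, the measured TCP pose, the force, the opening and the grip force at its end, in the units of the state.
- env.get_state(): the state, without advancing time (a new reading comes with each control period).
- env.read_camera(name): name is "scene" or "top" or "wrist"; returns the picture (420x560x3 uint8, red, green, blue); there is no depth.
- env.get_calibration(name): a dict with "vertical_fov" (degrees; the focal length in pixels is half the picture's height over the tangent of half this angle, whatever the lens; pixels are square), "cx", "cy" (the principal point, pixels), "k1" (the pictures are not rectified: a ray, as slopes to the right and down, at radius r is drawn at 1 + k1 r^2 times it, then the intrinsics apply), "rvec" (rotation vector, rad) and "tvec" (3), from world to camera coordinates, as OpenCV has them; the wrist camera has in their place "tool_from_camera" (4x4, takes a point from camera to tool coordinates, whose origin is the TCP and whose axes are the flange's). Camera axes: x right, y down, z forward; pixel columns grow to the right and rows downward; lengths in m; the calibration is good to about 2 mm. A picture is of the moment at which its call begins: read the wrist's pose just before it. get_calibration takes no time and is no camera call.
- env.hand_in(): hands the job in; it is judged then, once.
The state is a dict: "clock": time; "joint_pos": joint angles; "qvel": joint speeds; "tau": joint torques, N m; "tcp_pos": TCP position; "orientation": TCP orientation; "wrist_force": force on the tool from outside, world axes, zero at the start; "ft_torque": the same for the moment, N m; "finger_gap": finger opening in m; "grip_force": force on a finger pad.
Only numpy, scipy, OpenCV 4.12 (cv2) and the standard library are available. Lean on these libraries where they do the work, as an engineer would, in place of code of your own. Each camera call takes 0.05 s, during which the arm holds its last target. There are 200 camera calls.

## Task

There are two cedar lid rests on the table, each with a slip-clutch lever clamp; one has a bowl lid lying in it and the other is empty. On the rest with the lid, swing the lever clockwise (seen from above) until the cam comes tight and the clutch clearly slips, then stop at once, no more than about 30 degrees after the slipping begins, and let go. Leave the lid in its nest and the empty rest's lever as it is.

Things in the scene. Friction and masses are not known exactly. Their poses are not given: they have to be found in the camera images.
- lid_rest: Cedar rest that holds the lid: a block 220 x 130 x 30 mm fixed to the table, nest between four pegs at one end, clamp at the other. Origin: at table height on the vertical axis about which cam and lever turn; x points to the lid's centre, 104 mm off; the block runs from x = -45 to 175 mm. The lever starts 90 to 125 degrees clockwise of x; tight comes at 165 degrees clockwise.
- clamp_grip (a point): Upright round dark wooden spool at the end of the clamp's flat steel lever: 22 mm in diameter, 72 to 125 mm above the table, revolving freely on its pin. This point is on its axis, 105 mm above the table, 100 mm from the clamp's axis. Hold or push it here; lever and hub below it reach 79 mm above the table, and near it nothing else is higher.
- clamp_cam (a joint): Clamp spindle angle in rad, growing clockwise from above: the steel eccentric cam and the index plate with its brass fin, driven by the lever through the slip clutch. 0 = open, 1.3 = tight at the lid's rim (hard stop). Starts between 0 and 0.6, stays where it is left, takes about 0.2 N m (2 N at the grip) to turn.
- clamp_clutch (a joint): Slip of lever past spindle in rad, growing clockwise; 0 at the start, the lever's short steel tail then in line with the brass fin on the index plate. It stays near 0 while the cam turns; with the cam tight the clutch slips at about 0.7 N m (7 N at the grip): lever and tail go on, the fin stays. It stays where it is left.
- lid: Chestnut lid, a round shallow dome 104 mm in diameter and 21 mm high, loose in the nest of the lid rest, top 51 mm above the table. Origin: centre of its underside, 30 mm above the table.
- spare_grip (a point): The same point on the spool grip of the other, empty rest, which has the same shape and size. Not to be moved.
There are look-alikes about, which are no part of the job. What is shaped like the lid but pink is not meant.

How it is judged:
By the outcome, as a careful person would: the job done as asked, in the order asked, and still so for the second after the job is handed in, with the robot touching nothing.
It also fails if it takes over 40 s, if anything falls off the work surface, if the arm or the gripper's body presses on something with over 40 N, if the wrist force passes 120 N, or if a joint passes its speed limit or range.

## Working session

There is one attempt and no reset: what is moved stays moved. The work goes in short steps, Python scripts to look and compute and a tool call to move; the robot and the scene stay as the last step left them, time stands still between calls to the robot, and variables do not carry over. Pictures are saved under pics/ and viewed, at most 10 in all, crops included, and the job is handed in when it is done.

Besides the shell and the picture viewer there is one more tool, called after ">>>" as name(argument=value, ...) on one line, values as JSON. servo_tool: Moves the arm, as the interface text tells. Its arguments: {"type":"object","properties":{"increments":{"type":"array"},"grip_force":{"type":"number"}},"required":["increments"]}

```bash
mkdir -p pics; cat > h.py <<'E'
import numpy as np,cv2
from workcell import env
def snap(n,f):
    im=env.read_camera(n); cv2.imwrite('pics/'+f,im[:,:,::-1]); return im
def K(c): 
    f=210/np.tan(np.radians(c['vertical_fov']/2)); return f
def cam(n):
    c=env.get_calibration(n)
    if 'rvec' in c:
        R=cv2.Rodrigues(np.array(c['rvec'],float))[0]; t=np.array(c['tvec'],float).ravel()
    else:
        s=env.get_state(); w,x,y,z=s['orientation']
        from scipy.spatial.transform import Rotation as Ro
        T=np.eye(4);T[:3,:3]=Ro.from_quat([x,y,z,w]).as_matrix();T[:3,3]=s['tcp_pos']
        M=np.linalg.inv(T@np.array(c['tool_from_camera'])); R=M[:3,:3];t=M[:3,3]
    return c,R,t
def back(n,uv,z,C=None):
    c,R,t=C or cam(n); f=K(c); out=[]
    for u,v in np.atleast_2d(uv):
        d=np.array([(u-c['cx'])/f,(v-c['cy'])/f]); p=d.copy()
        for _ in range(30): p=d/(1+c['k1']*(p@p))
        r=R.T@np.array([p[0],p[1],1]); o=-R.T@t
        out.append(o+r*(z-o[2])/r[2])
    return np.array(out)
def proj(n,P,C=None):
    c,R,t=C or cam(n); f=K(c)
    q=np.atleast_2d(P)@R.T+t; p=q[:,:2]/q[:,2:]
    p=p*(1+c['k1']*(p**2).sum(1,keepdims=True)); return p*f+[c['cx'],c['cy']]
E
python3 -c "
from h import *
snap('top','top0.png');snap('scene','scene0.png')
print(env.get_state()); print(env.get_calibration('top'))"
```

```text
{'clock': 0.1, 'joint_pos': array([ 1.20636108e+00,  3.13933040e-01,  4.51170775e-02,  1.30362205e+00,
       -2.57330669e-05,  1.43121674e+00]), 'qvel': array([ 0.00040059, -0.00234273,  0.00258034, -0.00167608,  0.00036919,
        0.00085082]), 'tau': array([ 1.76745089e-03, -4.81724453e+01,  2.99245209e+01,  1.26967524e-02,
       -1.34370407e-04,  1.36035942e-05]), 'tcp_pos': array([0.12804749, 0.56009574, 0.23050367]), 'orientation': array([-1.92215388e-04,  1.12191084e-01,  9.93686312e-01, -7.98122288e-04]), 'wrist_force': array([-0.16234158,  0.28296977, -0.21637917]), 'ft_torque': array([ 0.02431379, -0.00497214,  0.00944331]), 'grip_force': 0.0, 'finger_gap': 0.08556968191524289}
{'vertical_fov': 45.729442648257944, 'cx': 271.81520157917464, 'cy': 206.32719040680664, 'k1': -0.16058262654044958, 'rvec': array([ 2.19188   , -2.15388887,  0.13747234]), 'tvec': array([-0.06041222,  0.59503571,  1.15023574])}
```

View pics/top0.png

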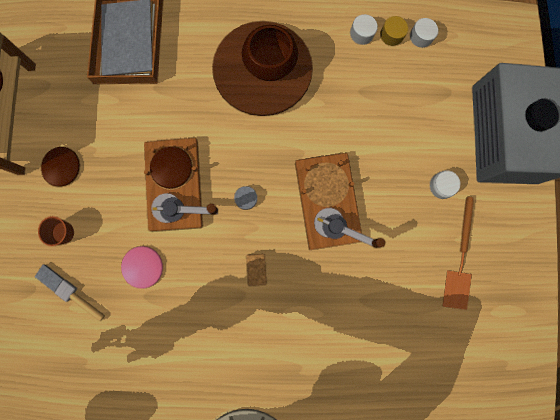

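View pics/scene0.png

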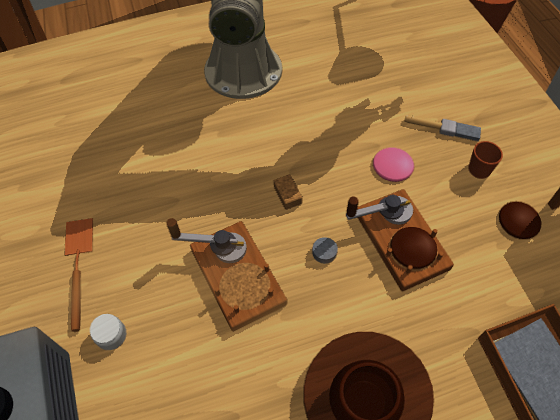

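The top view shows the rest with the lid on the left: lid (172,167), hub (169,209), spool (212,210). The empty rest is on the right, with its lever at (330,222)–(379,243). A low grey can stands at (246,198), off the clockwise sweep. I'll localize these and refine with the wrist camera.

```bash
python3 -c "
from h import *
np.set_printoptions(precision=4,suppress=True)
C=cam('top')
print('spool top',back('top',[212,209.5],.125,C),'scene',back('scene',[352,200],.125))
print('hub',back('top',[169,209],.079,C),'lid',back('top',[172,167],.045,C),'can',back('top',[246,198],.04,C))
print('blk corners',back('top',[(145,140),(197,138),(201,228),(150,231)],.03,C))
print(env.get_calibration('wrist'))
"
python3 -c "
import cv2
a=cv2.imread('pics/top0.png')[120:250,120:280];b=cv2.imread('pics/scene0.png')[170:300,310:470]
cv2.imwrite('pics/c1.png',cv2.resize(cv2.hconcat([a,b]),None,fx=2.5,fy=2.5,interpolation=2))"
```

```text
spool top [[0.5765 0.0823 0.125 ]] scene [[0.5803 0.0798 0.125 ]]
hub [[0.5804 0.186  0.079 ]] lid [[0.6845 0.1895 0.045 ]] can [[0.6139 0.0115 0.04  ]]
blk corners [[0.7534 0.2621 0.03  ]
 [0.7599 0.1344 0.03  ]
 [0.5415 0.1172 0.03  ]
 [0.5318 0.2393 0.03  ]]
{'vertical_fov': 67.21370690800397, 'cx': 280.1171802007981, 'cy': 210.12198726296506, 'k1': 0.01293041654787292, 'tool_from_camera': array([[ 0.    , -0.9461, -0.3239,  0.0825],
       [ 1.    ,  0.0001, -0.0003,  0.    ],
       [ 0.0003, -0.3239,  0.9461, -0.1436],
       [ 0.    ,  0.    ,  0.    ,  1.    ]])}
```

View pics/c1.png

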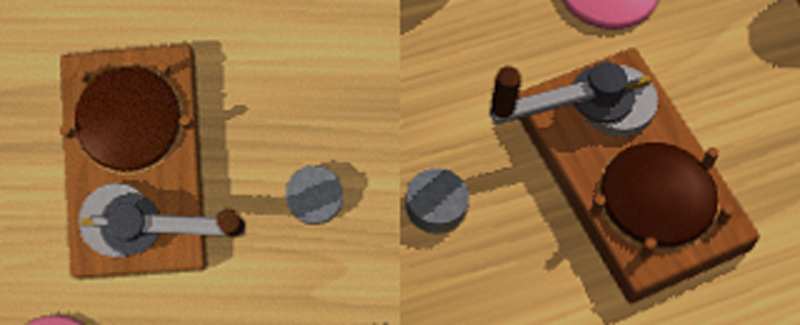

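The lid rest origin comes out at about (0.582, 0.183) with yaw about 4.5°. The spool is at about (0.578, 0.082), roughly 97° clockwise. Next I'll plan the transfer.

```bash
cat >> h.py <<'E'
def cur():
    s=env.get_state(); w,x,y,z=s['orientation']
    from scipy.spatial.transform import Rotation as Ro
    R=Ro.from_quat([x,y,z,w]).as_matrix()
    return np.r_[s['tcp_pos'],np.degrees(np.arctan2(R[1,1],R[0,1]))]
def rows(way,p=None):
    """way: world (x,y,z,yaw of tool y); rows printed, integrated with rounding"""
    p=cur() if p is None else np.array(p,float)
    for w in way:
        a=np.radians(p[3]); Y=np.array([np.cos(a),np.sin(a)]); X=np.array([Y[1]*-1,Y[0]])*1.0
        X=np.array([-Y[1],Y[0]]) ; X=-np.array([Y[1],-Y[0]])
        X=np.array([Y[1]*-1,-Y[0]*-1])
        d=np.array(w[:2])-p[:2]; 
        r=[round(1000*d@X,1),round(1000*d@Y,1),round(1000*(p[2]-w[2]),1),round(-(((w[3]-p[3])+180)%360-180),1)]
        print(r)
        p=np.r_[p[:2]+(r[0]*X+r[1]*Y)/1000,p[2]-r[2]/1000,p[3]-r[3]]
E
python3 - <<'E'
# clean X axis: y x z(down)
s=open('h.py').read().split('\n')
s=[l for l in s if not l.startswith("        X=")]
s=[l.replace("; X=np.array([Y[1]*-1,Y[0]])*1.0","; X=np.array([-Y[1],Y[0]])") for l in s]
open('h.py','w').write('\n'.join(s))
E
python3 -c "
from h import *
from scipy.spatial.transform import Rotation as Ro
s=env.get_state();w,x,y,z=s['orientation'];print(Ro.from_quat([x,y,z,w]).as_matrix().round(2))
p=cur();print(p)
t=np.array([.578,.082,.215,177])
rows([p+(t-p)*k/20 for k in range(1,21)])"
```

```text
[[-0.97  0.22 -0.  ]
 [ 0.22  0.97 -0.  ]
 [ 0.   -0.   -1.  ]]
[ 0.12804749  0.56009574  0.23050367 77.11673029]
[np.float64(-27.3), np.float64(-18.3), np.float64(0.8), np.float64(-5.0)]
[np.float64(-25.5), np.float64(-20.6), np.float64(0.8), np.float64(-5.0)]
[np.float64(-23.7), np.float64(-22.7), np.float64(0.7), np.float64(-5.0)]
[np.float64(-21.6), np.float64(-24.7), np.float64(0.8), np.float64(-5.0)]
[np.float64(-19.4), np.float64(-26.5), np.float64(0.8), np.float64(-5.0)]
[np.float64(-16.9), np.float64(-28.1), np.float64(0.8), np.float64(-5.0)]
[np.float64(-14.5), np.float64(-29.5), np.float64(0.7), np.float64(-5.0)]
[np.float64(-11.8), np.float64(-30.6), np.float64(0.8), np.float64(-5.0)]
[np.float64(-9.2), np.float64(-31.6), np.float64(0.8), np.float64(-4.9)]
[np.float64(-6.4), np.float64(-32.2), np.float64(0.8), np.float64(-5.0)]
[np.float64(-3.5), np.float64(-32.6), np.float64(0.7), np.float64(-5.0)]
[np.float64(-0.8), np.float64(-32.8), np.float64(0.8), np.float64(-5.0)]
[np.float64(2.2), np.float64(-32.8), np.float64(0.8), np.float64(-5.0)]
[np.float64(5.0), np.float64(-32.4), np.float64(0.8), np.float64(-5.0)]
[np.float64(7.8), np.float64(-31.9), np.float64(0.7), np.float64(-5.0)]
[np.float64(10.5), np.float64(-31.1), np.float64(0.8), np.float64(-5.0)]
[np.float64(13.3), np.float64(-30.0), np.float64(0.8), np.float64(-5.0)]
[np.float64(15.8), np.float64(-28.8), np.float64(0.8), np.float64(-5.0)]
[np.float64(18.2), np.float64(-27.3), np.float64(0.7), np.float64(-5.0)]
[np.float64(20.5), np.float64(-25.6), np.float64(0.8), np.float64(-5.0)]
```

>>> servo_tool(increments=[{"grip": 0,"x": -27,"y": -18,"z": 1,"roll": -5},{"grip": 0,"x": -26,"y": -21,"z": 1,"roll": -5},{"grip": 0,"x": -24,"y": -23,"z": 1,"roll": -5},{"grip": 0,"x": -22,"y": -25,"z": 1,"roll": -5},{"grip": 0,"x": -19,"y": -27,"z": 1,"roll": -5}])

```text
clock: 0.52
tcp_pos: [0.2419, 0.4385, 0.2258]
orientation: [-0.0, -0.108, 0.994, -0.0]
wrist_force: [-0.1, 0.1, 0.3]
finger_gap: 0.0853
grip_force: 0.0
```

>>> servo_tool(increments=[{"grip": 0,"x": -17,"y": -28,"z": 1,"roll": -5},{"grip": 0,"x": -14,"y": -30,"z": 1,"roll": -5},{"grip": 0,"x": -12,"y": -31,"z": 1,"roll": -5},{"grip": 0,"x": -9,"y": -32,"z": 1,"roll": -5},{"grip": 0,"x": -6,"y": -32,"z": 1,"roll": -5}])

```text
clock: 0.93
tcp_pos: [0.3541, 0.3175, 0.221]
orientation: [-0.0, -0.32, 0.947, -0.0]
wrist_force: [0.4, 0.3, 0.5]
finger_gap: 0.0851
grip_force: 0.0
```

>>> servo_tool(increments=[{"grip": 0,"x": -3,"y": -33,"z": 1,"roll": -5},{"grip": 0,"x": -1,"y": -33,"z": 1,"roll": -5},{"grip": 0,"x": 2,"y": -33,"z": 1,"roll": -5},{"grip": 0,"x": 5,"y": -32,"z": 1,"roll": -5},{"grip": 0,"x": 8,"y": -32,"z": 1,"roll": -5}])

```text
clock: 1.35
tcp_pos: [0.4668, 0.1976, 0.216]
orientation: [-0.0, -0.518, 0.856, 0.0]
wrist_force: [0.2, 0.1, 0.2]
finger_gap: 0.0853
grip_force: 0.0
```

>>> servo_tool(increments=[{"grip": 0,"x": 10,"y": -31,"z": 0,"roll": -5},{"grip": 0,"x": 13,"y": -30,"z": 0,"roll": -5},{"grip": 0,"x": 16,"y": -29,"z": 0,"roll": -5},{"grip": 0,"x": 18,"y": -27,"z": 0,"roll": -5},{"grip": 0,"x": 20,"y": -26,"z": 0,"roll": -5}])

```text
clock: 1.77
tcp_pos: [0.5801, 0.0796, 0.2158]
orientation: [-0.0, -0.691, 0.723, 0.0]
wrist_force: [0.3, 0.0, 0.3]
finger_gap: 0.0857
grip_force: 0.0
```

```bash
python3 -c "
from h import *
print(cur());C=cam('wrist');snap('wrist','w1.png')
print(C[1].tolist(),C[2].tolist())
print('pred spool',proj('wrist',[.578,.082,.125],C),'origin',proj('wrist',[.582,.183,.079],C));print(env.get_state()['clock'],env.get_state()['joint_pos'])"
```

```text
[5.80076100e-01 7.95978349e-02 2.15829565e-01 1.77349895e+02]
[[-0.9989290460913235, 0.046224232252138835, 0.0020202048856585407], [0.04437219606406297, 0.94470590504196, 0.32490284885686144], [0.013109885260064898, 0.3246445338082138, -0.9457452392568078]] [0.5764122309218405, -0.138292240675815, 0.333782034834005]
pred spool [[284.00656115 216.99654415]] origin [[283.66119445 293.60824531]]
1.8167 [-0.00662553  0.34393897  0.05003677  1.27421514 -0.00264041 -1.53143921]
```

View pics/w1.png

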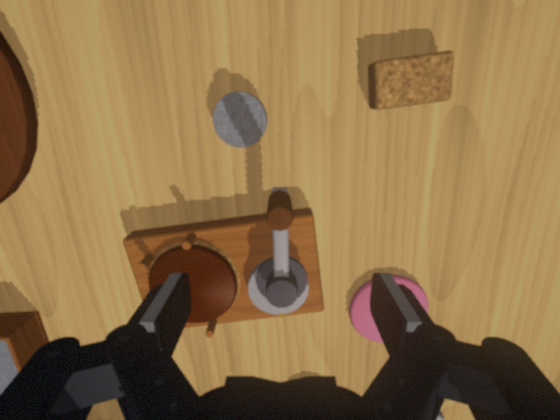

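The wrist view shows the spool top at about (279,217) and the hub top at about (283,291). The fingers straddle the lever line.

```bash
python3 -c "
from h import *
np.set_printoptions(precision=4,suppress=True)
C=cam('wrist')
print(back('wrist',[279.3,217],.125,C),back('wrist',[283,291],.079,C),'lid',back('wrist',[192,283],.045,C))
for z in(.03,):print(back('wrist',[(125,237),(311,211),(322,311)],z,C))
t=cam('top');print('top',back('top',[211.7,207.8],.125,t),back('top',[170.4,208.4],.079,t))
"
```

```text
[[0.5865 0.0771 0.125 ]] [[0.5875 0.1746 0.079 ]] lid [[0.6912 0.1816 0.045 ]]
[[0.7639 0.1278 0.03  ]
 [0.5534 0.1063 0.03  ]
 [0.5418 0.2372 0.03  ]]
top [[0.5802 0.0831 0.125 ]] [[0.5819 0.1828 0.079 ]]
```

>>> servo_tool(increments=[{"grip": 0,"x": 0,"y": -3,"z": 35,"roll": 0},{"grip": 0,"z": 35},{"grip": 0,"z": 35},{"grip": 0,"z": 24},{"grip": 0}])

```text
invalid input at $.increments[1]: expected keys grip, x, y, z, roll
```

```bash
python3 -c "
from h import *
np.set_printoptions(precision=4,suppress=True)
print(cur());C=cam('wrist');snap('wrist','w2.png')
print('pred spool',proj('wrist',[.583,.08,.125],C),'origin',proj('wrist',[.5845,.179,.079],C));print(env.get_state()['wrist_force'])
import pickle;pickle.dump(C,open('C.pkl','wb'))"
```

```text
[  0.5846   0.0753   0.2152 177.3654]
pred spool [[283.934  220.2678]] origin [[286.0931 294.5584]]
[-0.2274  0.4024  0.4103]
```

View pics/w2.png

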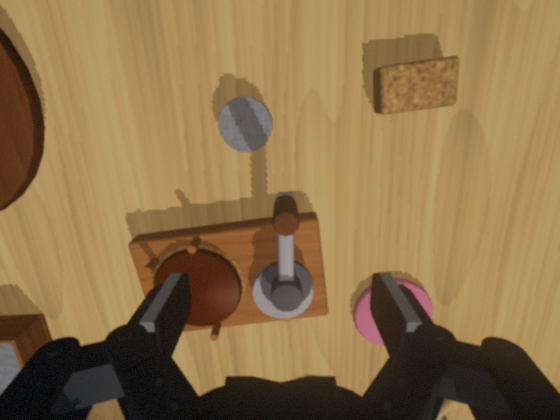

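The call was refused, but the arm has now settled, which removes the lag error. Spool at px (286,221) puts it at about (0.581, 0.0815), agreeing with the top view. The hub is at about (0.583, 0.1805).

>>> servo_tool(increments=[{"grip": 0,"x": -6,"y": 4,"z": 35,"roll": 0},{"grip": 0,"x": 0,"y": 0,"z": 35,"roll": 0},{"grip": 0,"x": 0,"y": 0,"z": 35,"roll": 0},{"grip": 0.3,"x": 0,"y": 0,"z": 23,"roll": 0},{"grip": 0.5,"x": 0,"y": 0,"z": 0,"roll": 0}])

```text
clock: 2.28
tcp_pos: [0.5708, 0.0876, 0.0825]
orientation: [-0.004, -0.689, 0.725, 0.004]
wrist_force: [-0.8, 0.8, 0.4]
finger_gap: 0.0639
grip_force: 0.0
```

```bash
python3 -c "
from h import *
np.set_printoptions(precision=4,suppress=True)
C=cam('wrist');snap('wrist','w3.png')
s=env.get_state();print(cur(),s['wrist_force'],s['finger_gap'],s['clock'])
C=cam('wrist')
print('pred spool',proj('wrist',[.581,.0815,.125],C),'hub',proj('wrist',[.583,.1805,.079],C))"
```

```text
[  0.5726   0.0877   0.0855 177.1141] [-0.7573 -0.2985  0.8803] 0.05628534683410461 2.3333
pred spool [[261.5112 312.8385]] hub [[272.6848 399.2948]]
```

View pics/w3.png

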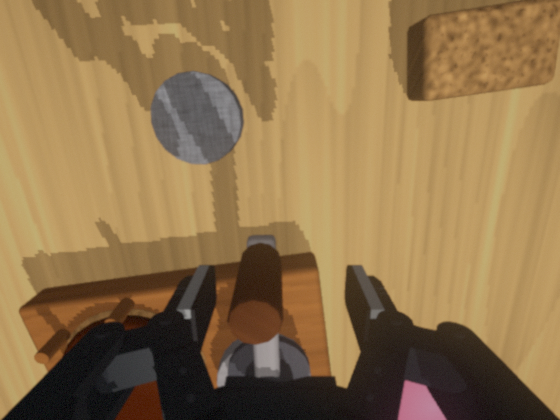

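>>> servo_tool(increments=[{"grip": 0.5,"x": 0,"y": 0,"z": 0,"roll": 0},{"grip": 0.5,"x": 0,"y": 0,"z": 0,"roll": 0}])

```text
clock: 2.5
tcp_pos: [0.5772, 0.0875, 0.0904]
orientation: [0.001, -0.689, 0.725, -0.001]
wrist_force: [0.1, 0.3, 0.3]
finger_gap: 0.0426
grip_force: 0.0
```

```bash
python3 -c "
from h import *
np.set_printoptions(precision=4,suppress=True)
C=cam('wrist');im=env.read_camera('wrist')
s=env.get_state();print(cur(),s['wrist_force'],s['finger_gap'],s['clock'],s['joint_pos'])
g=im[240:345,215:345].astype(int); m=(g[...,0]<115)&(g[...,0]>35)&(g[...,0]-g[...,2]>20)&(g[...,0]>1.3*g[...,1])
cv2.imwrite('pics/w4.png',cv2.resize(im[220:360,170:390,::-1],None,fx=3,fy=3))
print('from w3 px',back('wrist',[256,319],.125,C))"
```

```text
[  0.5775   0.0874   0.0906 177.1219] [0.3238 0.0043 0.6438] 0.04299816238313377 2.55 [ 0.0128  0.4046 -0.177   0.9853  0.0001 -1.5077]
from w3 px [[0.5883 0.088  0.125 ]]
```

View pics/w4.png

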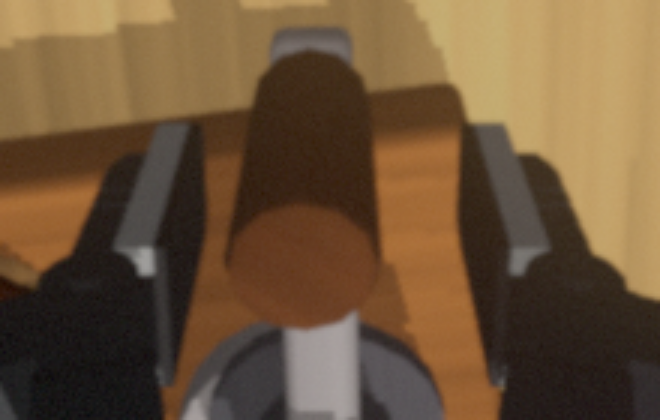

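Spool is at about (0.5816, 0.0835), roughly 4 mm off the finger centre both ways. I'll center and cage it loosely, with about a 26 mm gap.

>>> servo_tool(increments=[{"grip": 0.5,"x": 4,"y": -4,"z": 3,"roll": -2},{"grip": 0.6,"x": 0,"y": 0,"z": 0,"roll": 0},{"grip": 0.69,"x": 0,"y": 0,"z": 0,"roll": 0},{"grip": 0.69,"x": 0,"y": 0,"z": 0,"roll": 0},{"grip": 0.69,"x": 0,"y": 0,"z": 0,"roll": 0}])

```text
clock: 2.97
tcp_pos: [0.5799, 0.0832, 0.086]
orientation: [0.0, -0.701, 0.713, -0.0]
wrist_force: [-0.2, 0.7, -0.2]
finger_gap: 0.0268
grip_force: 0.0
```

```bash
python3 -c "
from h import *
np.set_printoptions(precision=4,suppress=True)
p=cur();s=env.get_state();print(p,s['wrist_force'],s['finger_gap'],s['clock'])
H=np.array([.583,.183])
W=[]
for a in range(-96,-152,-5):
    r=np.radians(a);W.append([*(H+.1*np.array([np.cos(r),np.sin(r)])),.087,a-90])
rows(W)"
```

```text
[  0.5799   0.0832   0.086  179.0905] [-0.1627  0.6819 -0.1671] 0.02681415040334308 2.9667
[np.float64(-0.3), np.float64(7.3), np.float64(-1.0), np.float64(5.1)]
[np.float64(-0.3), np.float64(8.7), np.float64(-0.0), np.float64(5.0)]
[np.float64(-0.4), np.float64(8.8), np.float64(-0.0), np.float64(5.0)]
[np.float64(-0.4), np.float64(8.7), np.float64(-0.0), np.float64(5.0)]
[np.float64(-0.4), np.float64(8.7), np.float64(-0.0), np.float64(5.0)]
[np.float64(-0.4), np.float64(8.7), np.float64(-0.0), np.float64(5.0)]
[np.float64(-0.3), np.float64(8.7), np.float64(-0.0), np.float64(5.0)]
[np.float64(-0.4), np.float64(8.7), np.float64(-0.0), np.float64(5.0)]
[np.float64(-0.4), np.float64(8.8), np.float64(-0.0), np.float64(5.0)]
[np.float64(-0.4), np.float64(8.7), np.float64(-0.0), np.float64(5.0)]
[np.float64(-0.4), np.float64(8.7), np.float64(-0.0), np.float64(5.0)]
[np.float64(-0.3), np.float64(8.7), np.float64(-0.0), np.float64(5.0)]
```

>>> servo_tool(increments=[{"grip": 0.69,"x": -0.4,"y": 7.5,"z": -1,"roll": 5},{"grip": 0.69,"x": -0.4,"y": 8.7,"z": 0,"roll": 5},{"grip": 0.69,"x": -0.4,"y": 8.7,"z": 0,"roll": 5},{"grip": 0.69,"x": -0.4,"y": 8.7,"z": 0,"roll": 5},{"grip": 0.69,"x": -0.4,"y": 8.7,"z": 0,"roll": 5}])

```text
clock: 3.38
tcp_pos: [0.5394, 0.093, 0.0868]
orientation: [0.001, -0.529, 0.849, -0.001]
wrist_force: [1.7, -0.8, -1.1]
finger_gap: 0.0265
grip_force: 1.1
```

>>> servo_tool(increments=[{"grip": 0.69,"x": -0.4,"y": 8.7,"z": 0,"roll": 5},{"grip": 0.69,"x": -0.4,"y": 8.7,"z": 0,"roll": 5},{"grip": 0.69,"x": -0.4,"y": 8.7,"z": 0,"roll": 5},{"grip": 0.69,"x": -0.4,"y": 8.7,"z": 0,"roll": 5},{"grip": 0.69,"x": -0.4,"y": 8.7,"z": 0,"roll": 5}])

```text
clock: 3.8
tcp_pos: [0.5053, 0.1199, 0.0868]
orientation: [0.001, -0.332, 0.943, -0.001]
wrist_force: [1.5, -1.1, 0.2]
finger_gap: 0.0265
grip_force: 1.1
```

>>> servo_tool(increments=[{"grip": 0.69,"x": 0,"y": 0,"z": 0,"roll": 0},{"grip": 0.69,"x": 0,"y": 0,"z": 0,"roll": 0}])

```text
clock: 3.97
tcp_pos: [0.505, 0.1203, 0.0866]
orientation: [0.0, -0.336, 0.942, 0.0]
wrist_force: [0.1, 0.3, -0.5]
finger_gap: 0.0266
grip_force: 0.0
```

```bash
python3 -c "
from h import *
np.set_printoptions(precision=4,suppress=True)
p=cur();C=cam('wrist');im=snap('wrist','w5.png');s=env.get_state();print(p,s['wrist_force'],s['finger_gap'],s['clock'])
H=np.array([.583,.183]);d=p[:2]-H;print(np.hypot(*d),np.degrees(np.arctan2(d[1],d[0])))"
```

```text
[  0.505    0.1203   0.0866 129.2879] [0.3944 0.3339 0.2253] 0.02644546397666001 4.0167
0.10008597311078951 -141.21769652496664
```

View pics/w5.png

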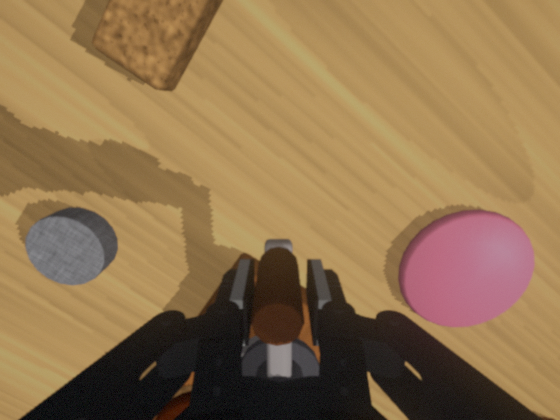

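The lever follows with about 2 N of drag and is now near −141° in world, with tight expected near −160°. From here I'll approach in steps and watch the force.

>>> servo_tool(increments=[{"grip": 0.69,"x": -0.3,"y": 7,"z": 0,"roll": 4},{"grip": 0.69,"x": -0.3,"y": 7,"z": 0,"roll": 4},{"grip": 0.69,"x": -0.2,"y": 5.2,"z": 0,"roll": 3},{"grip": 0.69,"x": -0.1,"y": 3.5,"z": 0,"roll": 2}])

```text
clock: 4.35
tcp_pos: [0.4936, 0.1388, 0.0865]
orientation: [0.0, -0.225, 0.974, -0.001]
wrist_force: [1.0, -1.8, 1.2]
finger_gap: 0.0263
grip_force: 1.1
```

>>> servo_tool(increments=[{"grip": 0.69,"x": -0.1,"y": 3.5,"z": 0,"roll": 2}])

```text
clock: 4.43
tcp_pos: [0.4922, 0.1418, 0.0865]
orientation: [0.0, -0.209, 0.978, -0.001]
wrist_force: [0.9, -2.1, 0.8]
finger_gap: 0.0262
grip_force: 1.1
```

>>> servo_tool(increments=[{"grip": 0.69,"x": -0.1,"y": 3.5,"z": 0,"roll": 2}])

```text
clock: 4.52
tcp_pos: [0.4909, 0.145, 0.0865]
orientation: [0.0, -0.192, 0.981, -0.001]
wrist_force: [1.1, -2.0, 1.4]
finger_gap: 0.0267
grip_force: 1.1
```

>>> servo_tool(increments=[{"grip": 0.69,"x": -0.1,"y": 3.5,"z": 0,"roll": 2}])

```text
clock: 4.6
tcp_pos: [0.4896, 0.1483, 0.0865]
orientation: [0.0, -0.174, 0.985, -0.001]
wrist_force: [0.7, -2.2, -0.2]
finger_gap: 0.0266
grip_force: 1.1
```

>>> servo_tool(increments=[{"grip": 0.69,"x": -0.1,"y": 3.5,"z": 0,"roll": 2}])

```text
clock: 4.68
tcp_pos: [0.4886, 0.1515, 0.0865]
orientation: [0.0, -0.157, 0.988, -0.001]
wrist_force: [2.2, -7.1, 1.4]
finger_gap: 0.0264
grip_force: 3.5
```

Force jumped from 2 to 7 N at about −161.5°, so the cam is tight and the clutch is starting to slip. I'll continue about 15° and stop.

>>> servo_tool(increments=[{"grip": 0.69,"x": -0.1,"y": 5.2,"z": 0,"roll": 3},{"grip": 0.69,"x": -0.1,"y": 5.2,"z": 0,"roll": 3},{"grip": 0.69,"x": -0.1,"y": 5.2,"z": 0,"roll": 3}])

```text
clock: 4.93
tcp_pos: [0.4852, 0.1655, 0.0865]
orientation: [0.001, -0.078, 0.997, -0.002]
wrist_force: [2.0, -7.2, 1.4]
finger_gap: 0.0266
grip_force: 3.5
```

>>> servo_tool(increments=[{"grip": 0.69,"x": -0.1,"y": 5.2,"z": 0,"roll": 3},{"grip": 0.69,"x": -0.1,"y": 5.2,"z": 0,"roll": 3},{"grip": 0.69,"x": 0,"y": 0,"z": 0,"roll": 0}])

```text
clock: 5.18
tcp_pos: [0.4836, 0.1765, 0.0865]
orientation: [0.0, -0.027, 1.0, -0.001]
wrist_force: [1.5, -5.3, 2.0]
finger_gap: 0.0262
grip_force: 2.4
```

Force held steady at about 7 N through about 15° of slip. Now unload, open and lift straight up.

>>> servo_tool(increments=[{"grip": 0.65,"x": 0,"y": -2,"z": 0,"roll": 0},{"grip": 0.4,"x": 0,"y": 0,"z": 0,"roll": 0},{"grip": 0.3,"x": 0,"y": 0,"z": 0,"roll": 0},{"grip": 0.3,"x": 0,"y": 0,"z": 0,"roll": 0}])

```text
clock: 5.52
tcp_pos: [0.483, 0.1757, 0.0862]
orientation: [-0.0, -0.027, 1.0, 0.0]
wrist_force: [-0.1, 0.3, 1.0]
finger_gap: 0.0591
grip_force: 0.0
```

>>> servo_tool(increments=[{"grip": 0.3,"x": 0,"y": 0,"z": -20,"roll": 0},{"grip": 0.3,"x": 0,"y": 0,"z": -35,"roll": 0},{"grip": 0.3,"x": 0,"y": 0,"z": -35,"roll": 0},{"grip": 0.3,"x": 0,"y": 0,"z": -35,"roll": 0},{"grip": 0.3,"x": 0,"y": 0,"z": 0,"roll": 0}])

```text
clock: 5.93
tcp_pos: [0.4865, 0.1766, 0.2184]
orientation: [0.006, -0.028, 1.0, 0.001]
wrist_force: [1.9, -0.3, 0.5]
finger_gap: 0.0598
grip_force: 0.0
```

>>> servo_tool(increments=[{"grip": 0.3,"x": 0,"y": 0,"z": 0,"roll": 0},{"grip": 0.3,"x": 0,"y": 0,"z": 0,"roll": 0},{"grip": 0.3,"x": 0,"y": 0,"z": 0,"roll": 0}])

```text
clock: 6.18
tcp_pos: [0.4821, 0.1756, 0.2099]
orientation: [-0.001, -0.027, 1.0, -0.0]
wrist_force: [-0.3, 0.1, -0.7]
finger_gap: 0.0598
grip_force: 0.0
```

```bash
python3 -c "
from h import *
s=env.get_state();print(s['tcp_pos'],s['wrist_force'],s['clock'])
a=env.read_camera('scene')[140:300,150:470];b=env.read_camera('top')[120:280,120:400]
a=cv2.resize(a,None,fx=2.4,fy=2.4)[60:360,330:730]; b=cv2.resize(b,(0,0),fx=3,fy=3)[0:300,0:400]
cv2.imwrite('pics/e.png',cv2.hconcat([a,b])[:,:,::-1])"
```

```text
[0.4820511  0.17557447 0.20986117] [-0.25857389  0.12364949 -0.68870163] 6.1833
```

View pics/e.png

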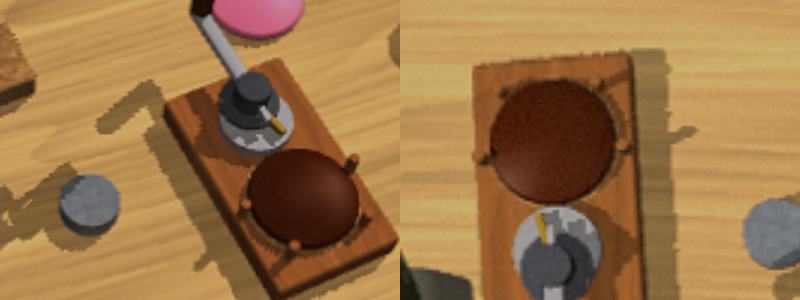

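The lid is still in its nest. The fin (541,228 in the crop) stands off the tail line, so slip is visible. The lever has been released and the arm is clear.

```bash
python3 -c "
from h import *
print(env.hand_in())"
```

```text
the job is handed in; nothing more can be done
None
```

I swung the lever on the lid's rest clockwise until the cam came tight, let the clutch slip about 15°, then let go. The job is handed in; the last picture shows the lid still in its nest, and I never went near the empty rest's lever.

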